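# Show the perch screw to the vet

## Robot

A 6-joint arm with a two-finger parallel gripper is mounted at the origin on the work surface. World frame = base frame: x ahead of the robot, y to its left, z up, the work surface at z = 0. Lengths are in m, angles in rad, forces in N, time in s.
With the tool pointing down it reaches from about 0.375 to 0.975 m from the base axis. Payload 3.8 kg.
Tool frame: the origin (TCP) lies on the mounting face of the last link; the fingertips stand 173 mm ahead of it and the grasp point (between the pads) lies 155 mm ahead of it; z points along the fingers, y is the line along which they close (so a half turn about z gives the same grasp; the last joint's range is limited). The gripper opens to 85 mm and grips with 20 to 120 N. Pads are 22 mm wide; open, the fingers measure 114 mm over their backs; the gripper's body (76 mm by 85 mm) begins 54 mm behind the grasp point. The pads swing forward as they close: fully open they stand 13 mm farther back than shut.
Start: joints at [1.205, 0.264, 1.604, -0, 1.274, -0.037], TCP at [0.218, 0.639, 0.405] pointing down, gripper open.
Joint ranges: [-2.63, 2.63], [-0.94, 2.18], [0.31, 2.57], [-1.31, 4.45], [0, 2.66], [-2.55, 2.55]. Speed limits (rad/s): [2.57, 2.57, 3.14, 3.14, 3.14, 3.14].

## Interface

Orientations are given as a rotation vector (axis times angle).
In Python, from workcell import bot gives the robot as it stands.
- The arm moves only by the tool drive_tool, never from a script. Its argument "increments" is a list of rows, each an object with "delta_pos": the shift along the tool's x, y, z in mm, a list of three; "turn": the turn about the tool's z in rad; "jaw": the opening, from -1 (shut) to 1 (fully open). A call has 1 to 8 rows; each row shifts and turns the commanded pose from where the row before left it, along the tool's axes as they then stand; what a row does not reach is not made up. A row lasts 1/12 s, in which the tool goes at most 41.7 mm and 7.16 degrees, less where a joint would pass 70% of its speed; a pose out of reach is approached as far as the arm can. A call is refused whole if a number of a shift passes 41.7 or a number of a turn 0.125, either way. A call with a gripper value outside its range is refused whole. The fingers move at their own pace and stop on an object; "grip_force" is the grip in N (left out, the last holds). Time passes only in rows, so rows that do not move let the fingers close. It gives the time, the measured TCP pose, the force, the opening and the grip force at its end, in the units of the state.
- bot.read_state(): the state, without advancing time (a new reading comes with each control period).
- bot.read_camera(name): name is "side" or "top"; returns a dict with "pixels" (480x640x3 uint8, red, green, blue), "fovy" (degrees; the focal length in pixels is half the picture's height over the tangent of half this angle, whatever the lens; pixels are square), "cx", "cy" (the principal point, pixels), "camera_from_world" (4x4, takes a point from world to camera coordinates). Camera axes: x right, y down, z forward; pixel columns grow to the right and rows downward; lengths in m; the calibration is good to about 2 mm. A picture is of the moment at which its call begins. There is no depth.
- bot.finish_job(): hands the job in; it is judged then, once.
The state is a dict: "time": time; "q": joint angles; "joint_vel": joint speeds; "joint_torque": joint torques, N m; "tool_pos": TCP position; "tcp_rot": TCP orientation; "wrist_force": force on the tool from outside, world axes, zero at the start; "torque": the same for the moment, N m; "width": opening from 0.0 (shut) to 1.0 (fully open); "grip_force": force on a finger pad.
Only numpy, scipy, OpenCV 4.12 (cv2) and the standard library are available. Lean on these libraries where they do the work, as an engineer would, in place of code of your own. Each camera call takes 0.05 s, during which the arm holds its last target. There are 200 camera calls.

## Task

A vet on a video call wants to see the mounting screw of the budgie perch that is kept in the steel latch box: first swing the box's hasp off its catch and right back, then take the perch out and hold it up to the phone on the stand. Hold the perch level with its screw pointing straight at the phone's lens, the tip of the screw at lens height, centred on the lens and about 10 cm in front of it. Finish while still holding it there motionless, without knocking the phone or its stand and with all the other bird things left where they are.

Things in the scene. Friction and masses are not known exactly. Their poses are not given: they have to be found in the camera images.
- latch_box: Fixed steel latch box, an open cradle 92 (x) by 124 (y) by 62 mm high; origin under its centre, z up, -x side to the robot, yaw within 0.5 rad. Side walls (x = +-44 mm) are only 25 mm high; the end cheeks (y = +-60 mm, 62 mm high) have 23 mm wide notches in which the perch lies along y at x = 0, axis 50 mm up, screw towards -y.
- catch (a point): Top of the hasp's catch post, in the box's frame at x = -40, y = +38, z = 60 mm. The post is 24 mm wide (y); two 5 mm prongs, top at z = 74 mm, 9.5 mm either side of its middle, flank the closed hasp. A like post at x = +44 mm, 60 mm high, carries the hinge.
- hasp (a joint): Angle of the hasp, a steel strap over the perch across the box at y = +38 mm, hinge line along y. 0 closed in the catch (starts 0 to 0.2); grows as the free end lifts from the -x side over to +x; 1.57 upright, 2.7 the stop. Stays where left (50 g, friction 0.05 N m). Leaf 26 mm wide, 3 thick to 75 mm from the hinge, then a neck and nose 12 mm wide, 5 thick to 128 mm, overhanging the box's -x side.
- hasp_nose (a point): Middle of the hasp's nose, on its centre line 115 mm from the hinge line: can be pinched by its two 12 mm apart sides (along the box's y) from above, or hooked from below.
- hasp_hinge (a point): Point on the hasp's hinge line at the middle of the strap: in the latch box's frame x = +45, y = +38, z = +66 mm.
- perch: Loose natural wood perch: round stick 20 mm thick, 160 mm long, about 100 g, with a mounting screw at one end (26 mm washer, wing nut, 8 mm bolt). Origin on the axis at the middle of the wood; x runs along the axis towards the screw. Centre of mass about 5 mm from the origin towards the screw.
- screw_tip (a point): End of the bolt of the perch, on the perch's axis, 112 mm from perch along its x.
- phone: Black phone standing upright on the stand, 72 mm wide (y), 150 tall (z), 9 thick (x); its height differs by up to 50 mm. Origin at the middle of its lower edge; screen and lens face its own -x; z up. Its yaw is between -1.35 and -0.75 rad, so the screen looks to the robot's left and back towards the robot.
- lens (a point): The phone's front lens, on the screen side, 138 mm above the phone's lower edge at mid width; axes as phone, so the lens looks level along -x. It is 185 to 235 mm above the table.
- phone_stand: Fixed phone stand: round black foot of 90 mm diameter and a thin rod; origin under its centre, directly below the phone.
- treat_pot: Loose white ceramic treat pot with twist cap, 72 mm diameter, 88 mm high, origin under its centre. Not to be disturbed.
- mirror_toy: Loose green plastic mirror toy, a round mirror on a foot 50 x 75 mm, 100 mm high, origin under its foot. Not to be disturbed.
- dish: Loose white ceramic dish, 104 mm diameter, 22 mm high, origin under its centre. Not to be disturbed.
- forage_ball: Loose orange silicone foraging ball, 52 mm diameter, lying in the dish, origin at its underside. Not to be disturbed.
- ladder: Loose wooden budgie ladder lying flat, 240 x 82 x 10 mm, origin under its centre, x along it. Not to be disturbed.
- brush: Loose cleaning brush lying on the table along its x. Not to be disturbed.
- seed_cup: Loose open steel seed cup, 64 mm diameter, 45 mm high, origin under its centre. Not to be disturbed.
Not all that is in view belongs to the job. There is more than one size of the phone_stand; the one meant has the size given above.

How it is judged:
By the outcome, as a careful person would: the job done as asked, in the order asked, and still so for the second after the job is handed in, while the arm keeps its last pose, push and grip.
It also fails if it takes over 58 s, if anything falls off the work surface, if the arm or the gripper's body presses on something with over 40 N, if the wrist force passes 120 N, or if a joint passes its speed limit or range.

## Working session

There is one attempt and no reset: what is moved stays moved. The work goes in short steps, Python scripts to look and compute and a tool call to move; the robot and the scene stay as the last step left them, time stands still between calls to the robot, and variables do not carry over. Pictures are saved under pics/ and viewed, at most 10 in all, crops included, and the job is handed in when it is done.

Besides the shell and the picture viewer there is one more tool, called by a JSON object that holds its "method" and its "body". drive_tool: Moves the arm, as the interface text tells. Its arguments: {"type":"object","properties":{"increments":{"type":"array"},"grip_force":{"type":"number"}},"required":["increments"]}

```bash
mkdir -p pics; cat > h.py <<'E'
import numpy as np, cv2
from scipy.spatial.transform import Rotation as R
from workcell import bot
def cam(n):
    c=bot.read_camera(n); c['f']=240/np.tan(np.radians(c['fovy'])/2); c['T']=np.array(c['camera_from_world']); return c
def save(c,name,box=None,s=1):
    p=np.array(c['pixels'])[:,:,::-1]
    if box: p=p[box[1]:box[3],box[0]:box[2]]
    cv2.imwrite('pics/'+name,cv2.resize(p,None,fx=s,fy=s,interpolation=cv2.INTER_CUBIC))
def ray(c,u,v):
    T=c['T'];d=T[:3,:3].T@np.array([(u-c['cx'])/c['f'],(v-c['cy'])/c['f'],1]);return -T[:3,:3].T@T[:3,3],d/np.linalg.norm(d)
def plane(c,u,v,z):
    o,d=ray(c,u,v);return o+d*(z-o[2])/d[2]
def proj(c,p):
    q=c['T'][:3,:3]@np.array(p)+c['T'][:3,3];return np.array([c['f']*q[0]/q[2]+c['cx'],c['f']*q[1]/q[2]+c['cy']])
def tri(c1,p1,c2,p2):
    A=[];b=[]
    for c,p in((c1,p1),(c2,p2)):
        o,d=ray(c,*p);M=np.eye(3)-np.outer(d,d);A.append(M);b.append(M@o)
    x=np.linalg.lstsq(np.vstack(A),np.hstack(b),rcond=None)[0]
    return x,[np.linalg.norm(A[i]@x-b[i]) for i in(0,1)]
E
python3 - <<'E'
from h import *
for n in('top','side'):
    c=cam(n);save(c,n+'0.png',None,1.25);print(n,c['f'],c['cx'],c['cy'],np.round(ray(c,320,240),3))
    np.save(n+'.npy',c,allow_pickle=True)
s=bot.read_state();print(s)
E
```

```text
top 485.70362112782175 318.16413623627983 242.79113539602508 [[ 0.401 -0.006  1.237]
 [ 0.138  0.018 -0.99 ]]
side 547.1320499639934 313.2077727613074 240.22100491683364 [[ 0.385 -1.374  0.89 ]
 [ 0.116  0.874 -0.472]]
{'time': 0.1, 'q': array([ 1.20508295e+00,  2.64723173e-01,  1.60524565e+00, -2.82677306e-05,
        1.27365610e+00, -3.69093680e-02]), 'joint_vel': array([ 1.01415489e-03, -3.78064532e-03, -4.41777627e-03,  7.94315813e-05,
        1.30596886e-03,  9.02340706e-04]), 'joint_torque': array([ 7.37783084e-04, -5.16708183e+01, -3.68588412e+01, -1.98600782e-05,
        6.25641493e-03, -3.15124524e-06]), 'tool_pos': array([0.21787112, 0.63855816, 0.40345113]), 'tcp_rot': array([-0.51408538, -3.0988585 ,  0.00313593]), 'wrist_force': array([-0.06497493, -0.36552445, -0.36592399]), 'torque': array([ 0.07158009, -0.00167397, -0.02657018]), 'grip_force': 0.0, 'width': 1.0002479859670321}
```

View pics/top0.png

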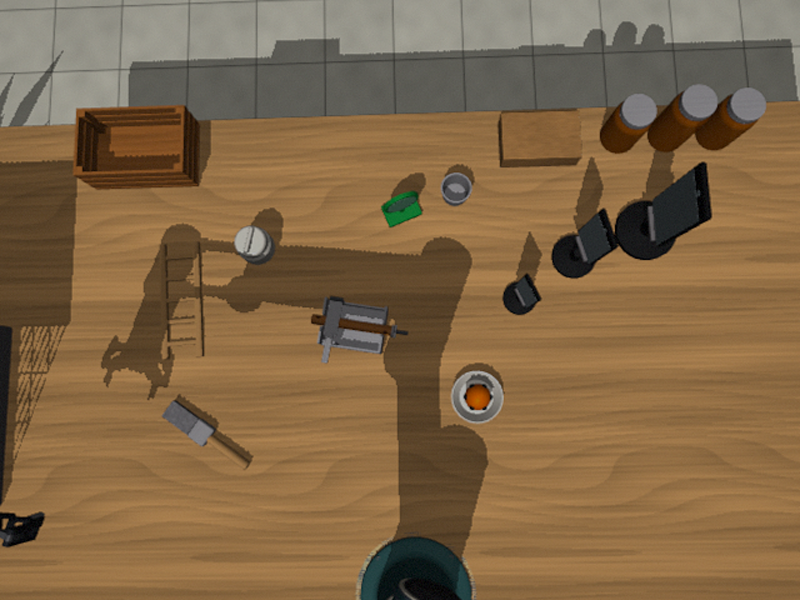

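View pics/side0.png

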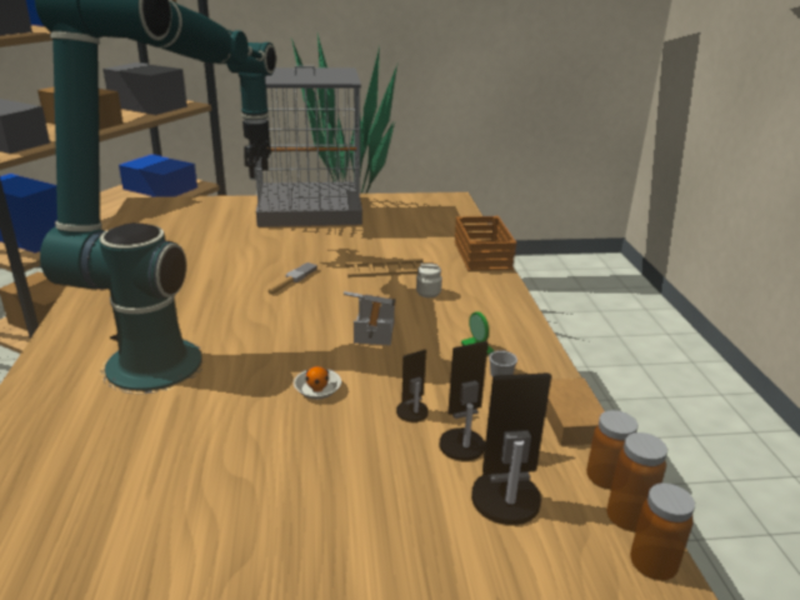

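```bash
python3 - <<'E'
from h import *
t=np.load('top.npy',allow_pickle=True).item();s=np.load('side.npy',allow_pickle=True).item()
a=cv2.resize(t['pixels'][180:300,240:400,::-1],None,fx=5,fy=5,interpolation=cv2.INTER_CUBIC)
cv2.imwrite('pics/a.png',a)
b=cv2.resize(t['pixels'][120:260,390:580,::-1],None,fx=2.1,fy=2.1,interpolation=cv2.INTER_CUBIC)
c=cv2.resize(s['pixels'][220:420,265:455,::-1],None,fx=2.1,fy=2.1,interpolation=cv2.INTER_CUBIC)
h=max(len(b),len(c));o=np.zeros((h,b.shape[1]+c.shape[1],3),np.uint8);o[:len(b),:b.shape[1]]=b;o[:len(c),b.shape[1]:]=c
cv2.imwrite('pics/b.png',o);print(o.shape)
for nm,c,boxes in(('top',t,[(395,215,437,258),(435,180,484,228),(485,150,550,215)]),('side',s,[(310,315,348,340),(345,340,395,370),(370,375,440,420)])):
  for bx in boxes:
    im=cv2.cvtColor(c['pixels'],cv2.COLOR_RGB2GRAY)[bx[1]:bx[3],bx[0]:bx[2]]
    n,l,st,ce=cv2.connectedComponentsWithStats((im<38).astype(np.uint8));k=1+np.argmax(st[1:,4]);x,y,w,h,A=st[k]
    x+=bx[0];y+=bx[1]
    print(nm,x,y,w,h, 'L',plane(c,x,y+h/2,.006)[:2].round(3),'bot',plane(c,x+w/2,y+h,.006)[:2].round(3),'R',plane(c,x+w,y+h/2,.006)[:2].round(3))
E
```

```text
(420, 798, 3)
top 403 219 29 33 L [ 0.578 -0.196] bot [ 0.535 -0.23 ] R [ 0.576 -0.269]
top 442 188 42 34 L [ 0.655 -0.299] bot [ 0.609 -0.35 ] R [ 0.652 -0.406]
top 485 150 65 58 L [ 0.72  -0.413] bot [ 0.642 -0.49 ] R [ 0.715 -0.579]
side 335 326 6 8 L [ 0.584 -0.237] bot [ 0.589 -0.254] R [ 0.599 -0.238]
side 362 340 33 30 L [ 0.636 -0.341] bot [ 0.665 -0.398] R [ 0.717 -0.348]
side 393 385 39 34 L [ 0.675 -0.503] bot [ 0.705 -0.555] R [ 0.762 -0.511]
```

View pics/a.png

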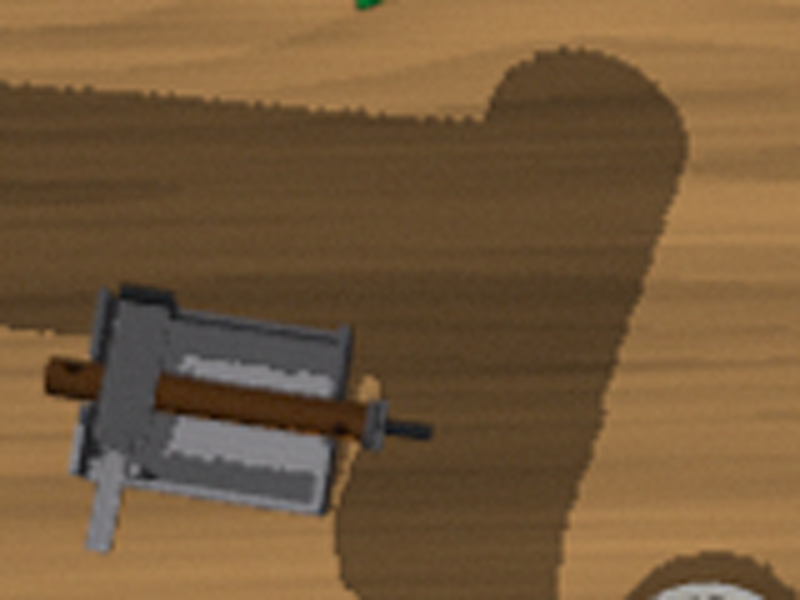

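View pics/b.png

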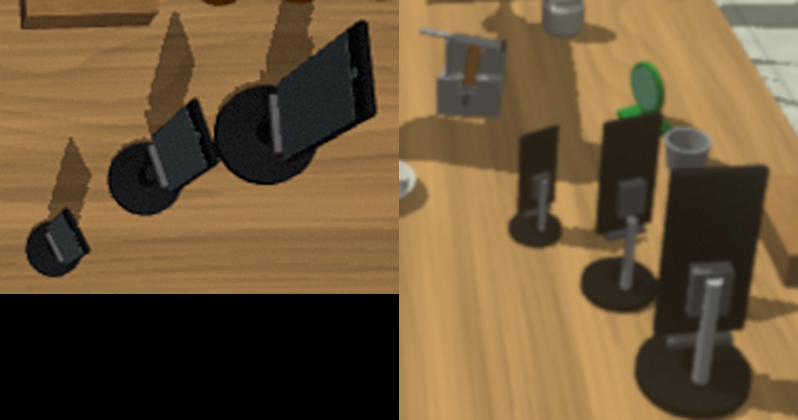

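The box (top px ~ (283,261)), perch and hasp are clear; the screw points right (−y). There are three phone stands in the top view, at px (415,237), (459,205) and (517,184). Their feet measure about 70, 92 and 126 mm, so the middle one is meant. I'll confirm it in an enlarged crop and get its height.

```bash
python3 - <<'E'
from h import *
t=np.load('top.npy',allow_pickle=True).item();s=np.load('side.npy',allow_pickle=True).item()
b=cv2.resize(t['pixels'][160:260,395:495,::-1],None,fx=4,fy=4,interpolation=cv2.INTER_CUBIC)
c=cv2.resize(s['pixels'][270:370,312:412,::-1],None,fx=4,fy=4,interpolation=cv2.INTER_CUBIC)
o=np.hstack([b,c]);o=np.uint8(255*(o/255.)**.5)
cv2.imwrite('pics/c.png',o)
A=lambda u,v:(240+u/5-.5+.1,180+v/5-.4)
P=lambda u,v,z:plane(t,*A(u,v),z)
w=P(46,377,.05);tip=P(432,432,.05);wa=P(372,424,.05)
d=(tip-w)/np.linalg.norm(tip-w);print('perch',w,tip,np.linalg.norm(tip-w),'yawbox',np.arctan2(d[1],d[0])+np.pi/2, 'origin',tip-d*.112)
for k,(u,v) in dict(cLtop=(105,290),cLbot=(78,475),cRtop=(352,325),cRbot=(325,515)).items(): print(k,P(u,v,.062)[:2].round(4))
yb=np.arctan2(d[1],d[0])+np.pi/2
o=np.mean([P(u,v,.062) for u,v in((105,290),(78,475),(352,325),(325,515))],0);print('box centre',o)
for z in(.066,.075,.085,.095):
  print(z,'nose end',P(100,552,z)[:2].round(4))
print('foot',plane(t,390+146/2.1,120+178/2.1,.006))
q=bot.read_state();M=R.from_rotvec(q['tcp_rot']).as_matrix();print(M.round(3))
E
```

```text
perch [0.53329672 0.19199037 0.05      ] [0.50141559 0.00230669 0.05      ] 0.1923442399895011 yawbox -0.166518884798317 origin [0.51997963 0.11275748 0.05      ]
cLtop [0.5741 0.1608]
cLbot [0.4837 0.1746]
cRtop [0.5537 0.04  ]
cRbot [0.4615 0.0549]
box centre [0.51825259 0.10756551 0.062     ]
0.066 nose end [0.4461 0.1635]
0.075 nose end [0.4457 0.1622]
0.085 nose end [0.4453 0.1608]
0.095 nose end [0.4449 0.1593]
foot [ 0.65417242 -0.34372833  0.006     ]
[[-0.946  0.323 -0.001]
 [ 0.323  0.946 -0.002]
 [ 0.    -0.002 -1.   ]]
```

View pics/c.png

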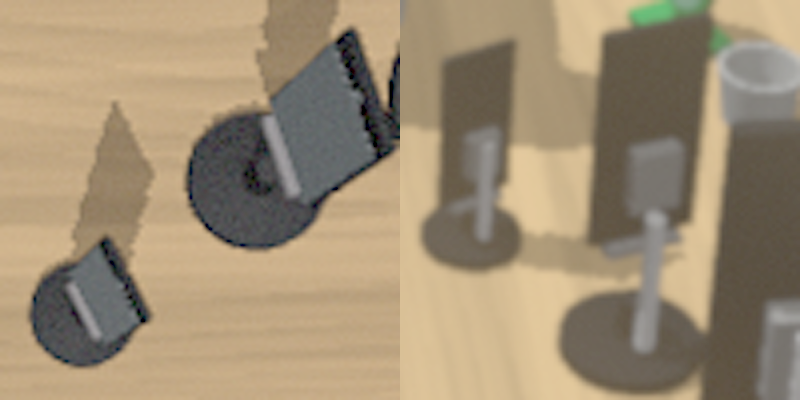

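```bash
python3 - <<'E'
from h import *
t=np.load('top.npy',allow_pickle=True).item();s=np.load('side.npy',allow_pickle=True).item()
T=lambda u,v:(395+u/4-.4,160+v/4-.4)
S=lambda u,v:(312+(u-400)/4-.4,270+v/4-.4)
def pr(n,a,b):
    x,e=tri(t,T(*a),s,S(*b));print(n,x.round(4),np.round(e,4));return x
a=pr('med topL',(400,148),(604,36));b=pr('med topR',(353,30),(712,12))
d=b-a;print('w',np.linalg.norm(d),'yaw',np.arctan2(-d[0],d[1]),'mid',(a+b)/2)
pr('small topL',(150,318),(444,58));pr('small topR',(107,236),(515,40))
f=plane(t,*T(257,180),.006);print('foot',f)
z=(a+b)[2]/2
for nm,p in(('scr1',(338,42)),('scr2',(380,160)),('lip1',(266,118)),('lip2',(295,198))):
    print(nm,plane(t,*T(*p),z if nm[0]=='s' else z-.15))
for u in((588,243),(690,220)):
    o,dd=ray(s,*S(*u))
    # at foot-centre vertical plane of phone
    n=np.array([np.cos(-1.2),np.sin(-1.2),0]);print('bottom',o+dd*((f-o)@n)/(dd@n))
E
```

```text
med topL [ 0.621  -0.3538  0.2369] [0.0009 0.0009]
med topR [ 0.6862 -0.3339  0.2372] [0.0004 0.0004]
w 0.06817119520965936 yaw -1.2739767635915238 mid [ 0.65359725 -0.34385186  0.2370603 ]
small topL [ 0.547  -0.2379  0.1511] [0.0005 0.0005]
small topR [ 0.5949 -0.2168  0.1487] [0.0004 0.0004]
foot [ 0.65464313 -0.34203781  0.006     ]
scr1 [ 0.67960841 -0.3256124   0.2370603 ]
scr2 [ 0.61578602 -0.34313788  0.2370603 ]
lip1 [ 0.67574576 -0.32755945  0.0870603 ]
lip2 [ 0.62631965 -0.34178456  0.0870603 ]
bottom [ 0.61941883 -0.3557323   0.09378343]
bottom [ 0.68737378 -0.32931281  0.08667708]
```

The enlarged crop shows the middle stand's foot as 34–35 px (≈90 mm), with its phone's top at z 0.237, so the lens is at z ≈ 0.225 (within the stated range). The small phone's top is at z 0.15. Perch length measures 192 mm, as expected. Now I'll move over the hasp nose.

{"method": "drive_tool", "body": {"increments": [{"delta_pos": [-13,-13,3],"turn": 0,"jaw": 0.2},{"delta_pos": [-26,-26,7],"turn": 0,"jaw": 0.2},{"delta_pos": [-28,-28,7],"turn": 0,"jaw": 0.2},{"delta_pos": [-28,-28,7],"turn": 0,"jaw": 0.2},{"delta_pos": [-28,-28,7],"turn": 0,"jaw": 0.2},{"delta_pos": [-28,-28,7],"turn": 0,"jaw": 0.2},{"delta_pos": [-28,-28,7],"turn": 0,"jaw": 0.2},{"delta_pos": [-28,-28,7],"turn": 0,"jaw": 0.2}]}}

```text
time: 0.77
tool_pos: [0.3472, 0.3741, 0.3519]
tcp_rot: [-0.513, -3.099, 0.001]
wrist_force: [0.8, 0.2, 0.3]
width: 0.601
grip_force: 0.0
```

{"method": "drive_tool", "body": {"increments": [{"delta_pos": [-28,-28,7],"turn": 0,"jaw": 0.2},{"delta_pos": [-28,-28,7],"turn": 0,"jaw": 0.2},{"delta_pos": [-28,-28,7],"turn": 0,"jaw": 0.2},{"delta_pos": [-28,-28,7],"turn": 0,"jaw": 0.2},{"delta_pos": [-28,-28,7],"turn": 0,"jaw": 0.2},{"delta_pos": [-26,-26,7],"turn": -0.084,"jaw": 0.2},{"delta_pos": [0,0,7],"turn": -0.084,"jaw": 0.2},{"delta_pos": [0,0,0],"turn": 0,"jaw": 0.2}]}}

```text
time: 1.43
tool_pos: [0.4504, 0.1631, 0.3019]
tcp_rot: [-0.256, -3.128, 0.002]
wrist_force: [-0.4, 1.4, 0.7]
width: 0.6
grip_force: 0.0
```

```bash
python3 - <<'E'
from h import *
t=cam('top');s=cam('side')
t0=np.load('top.npy',allow_pickle=True).item();s0=np.load('side.npy',allow_pickle=True).item()
print('nose end',tri(t0,(240+100/5-.4,180+552/5-.4),s0,(265+(421-399)/2.1,220+33/2.1)))
a=cv2.resize(t['pixels'][220:300,240:340,::-1],None,fx=4,fy=4,interpolation=cv2.INTER_CUBIC)
b=cv2.resize(s['pixels'][210:290,250:350,::-1],None,fx=4,fy=4,interpolation=cv2.INTER_CUBIC)
cv2.imwrite('pics/d.png',np.uint8(255*(np.hstack([a,b])/255.)**.6))
q=bot.read_state();M=R.from_rotvec(q['tcp_rot']).as_matrix();print(q['time'],q['q'].round(3),q['tool_pos'],M.round(3),q['wrist_force'],q['width'])
E
```

```text
nose end (array([0.44633558, 0.16139226, 0.08066121]), [np.float64(0.0008497712767369252), np.float64(0.0008497712767366668)])
1.5333 [ 0.299 -0.018  2.117  0.     1.045 -1.107] [0.45018572 0.16514254 0.30313309] [[-0.987  0.163 -0.002]
 [ 0.163  0.987 -0.   ]
 [ 0.002 -0.    -1.   ]] [-0.49790064  0.42013039 -0.27291566] 0.5966869453959776
```

View pics/d.png

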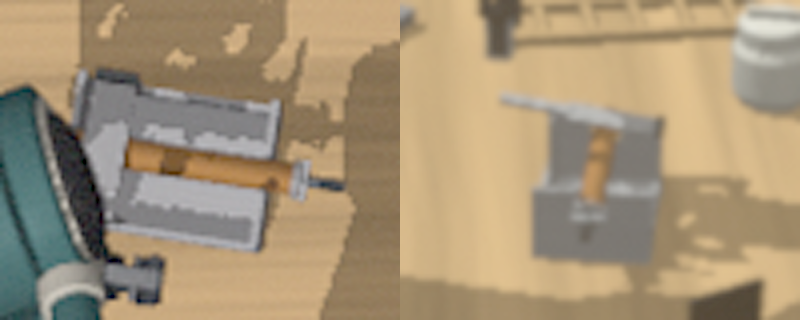

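The side view shows the hasp nose raised a little (end at crop (503,98)); triangulated z 0.081, so the angle is about 0.12. I'll go down around the nose and pinch it.

{"method": "drive_tool", "body": {"increments": [{"delta_pos": [-4,-2,5],"turn": 0,"jaw": 0.1},{"delta_pos": [-4,-2,15],"turn": 0,"jaw": 0.0},{"delta_pos": [0,0,20],"turn": 0,"jaw": 0.0},{"delta_pos": [0,0,17],"turn": 0,"jaw": 0.0},{"delta_pos": [0,0,10],"turn": 0,"jaw": 0.0},{"delta_pos": [0,0,0],"turn": 0,"jaw": 0.0},{"delta_pos": [0,0,0],"turn": 0,"jaw": -0.5},{"delta_pos": [0,0,0],"turn": 0,"jaw": -0.5}], "grip_force": 25}}

```text
time: 2.2
tool_pos: [0.4583, 0.1608, 0.2376]
tcp_rot: [0.251, 3.13, 0.001]
wrist_force: [0.4, -0.2, -0.3]
width: 0.251
grip_force: 0.0
```

{"method": "drive_tool", "body": {"increments": [{"delta_pos": [0,0,0],"turn": 0,"jaw": -1},{"delta_pos": [0,0,0],"turn": 0,"jaw": -1},{"delta_pos": [0,0,0],"turn": 0,"jaw": -1},{"delta_pos": [0,0,0],"turn": 0,"jaw": -1},{"delta_pos": [0,0,0],"turn": 0,"jaw": -1}]}}

```text
time: 2.62
tool_pos: [0.4582, 0.1599, 0.2373]
tcp_rot: [0.252, 3.13, -0.0]
wrist_force: [1.2, -3.6, -0.1]
width: 0.133
grip_force: 25.8
```

{"method": "drive_tool", "body": {"increments": [{"delta_pos": [-3.7,0,-17.6],"turn": 0,"jaw": -1},{"delta_pos": [-6.4,0,-16.8],"turn": 0,"jaw": -1},{"delta_pos": [-8.9,0,-15.6],"turn": 0,"jaw": -1},{"delta_pos": [-11.2,0,-14.0],"turn": 0,"jaw": -1}]}}

```text
time: 2.95
tool_pos: [0.4868, 0.155, 0.3006]
tcp_rot: [-0.252, -3.129, 0.002]
wrist_force: [1.4, -3.6, -4.7]
width: 0.132
grip_force: 25.9
```

{"method": "drive_tool", "body": {"increments": [{"delta_pos": [-13.2,0,-12.2],"turn": 0,"jaw": -1},{"delta_pos": [-14.9,0,-10.0],"turn": 0,"jaw": -1},{"delta_pos": [-16.3,0,-7.5],"turn": 0,"jaw": -1},{"delta_pos": [-17.3,0,-4.9],"turn": 0,"jaw": -1},{"delta_pos": [-17.8,0,-2.2],"turn": 0,"jaw": -1},{"delta_pos": [-18.0,0,0.6],"turn": 0,"jaw": -1},{"delta_pos": [-17.6,0,3.3],"turn": 0,"jaw": -1},{"delta_pos": [-16.9,0,6.0],"turn": 0,"jaw": -1}]}}

```text
time: 3.62
tool_pos: [0.6182, 0.1324, 0.3281]
tcp_rot: [-0.252, -3.13, 0.006]
wrist_force: [-2.9, -9.4, 3.2]
width: 0.133
grip_force: 28.6
```

{"method": "drive_tool", "body": {"increments": [{"delta_pos": [-15.8,0,8.5],"turn": 0,"jaw": -1},{"delta_pos": [-14.3,0,10.9],"turn": 0,"jaw": -1},{"delta_pos": [-12.4,0,13.0],"turn": 0,"jaw": -1},{"delta_pos": [-10.3,0,14.7],"turn": 0,"jaw": -1},{"delta_pos": [0,0,0],"turn": 0,"jaw": -1}]}}

```text
time: 4.03
tool_pos: [0.6725, 0.1227, 0.2792]
tcp_rot: [0.253, 3.128, -0.006]
wrist_force: [3.3, -11.7, 3.7]
width: 0.134
grip_force: 26.1
```

{"method": "drive_tool", "body": {"increments": [{"delta_pos": [-3.5,0,6.5],"turn": 0,"jaw": -1},{"delta_pos": [0,0,0],"turn": 0,"jaw": -1},{"delta_pos": [0,0,0],"turn": 0,"jaw": -0.2},{"delta_pos": [0,0,0],"turn": 0,"jaw": 0.1},{"delta_pos": [0,0,-10],"turn": 0,"jaw": 0.1},{"delta_pos": [0,0,-25],"turn": 0,"jaw": 0.1},{"delta_pos": [0,0,-25],"turn": 0,"jaw": 0.1},{"delta_pos": [0,0,-15],"turn": 0,"jaw": 0.1}]}}

```text
time: 4.7
tool_pos: [0.6738, 0.1261, 0.3525]
tcp_rot: [0.251, 3.128, 0.003]
wrist_force: [0.7, -0.0, 1.3]
width: 0.549
grip_force: 0.0
```

{"method": "drive_tool", "body": {"increments": [{"delta_pos": [20,-5,0],"turn": 0,"jaw": 0.2},{"delta_pos": [30,-8,0],"turn": 0,"jaw": 0.2},{"delta_pos": [30,-8,0],"turn": 0,"jaw": 0.2},{"delta_pos": [30,-8,0],"turn": 0,"jaw": 0.2},{"delta_pos": [25,-6,0],"turn": 0,"jaw": 0.2},{"delta_pos": [17,-4,0],"turn": 0.12,"jaw": 0.2},{"delta_pos": [0,0,0],"turn": 0.12,"jaw": 0.2},{"delta_pos": [0,0,0],"turn": 0.12,"jaw": 0.2}]}}

```text
time: 5.37
tool_pos: [0.5156, 0.1117, 0.3499]
tcp_rot: [0.816, 3.033, 0.002]
wrist_force: [0.8, 1.1, 0.3]
width: 0.6
grip_force: 0.0
```

{"method": "drive_tool", "body": {"increments": [{"delta_pos": [0,0,0],"turn": 0.12,"jaw": 0.2},{"delta_pos": [0,0,0],"turn": 0.12,"jaw": 0.2},{"delta_pos": [0,0,0],"turn": 0.12,"jaw": 0.2},{"delta_pos": [0,0,0],"turn": 0.12,"jaw": 0.2},{"delta_pos": [0,0,0],"turn": 0.12,"jaw": 0.2},{"delta_pos": [0,0,0],"turn": 0.12,"jaw": 0.2},{"delta_pos": [0,0,0],"turn": 0.12,"jaw": 0.2},{"delta_pos": [0,0,0],"turn": 0.12,"jaw": 0.2}]}}

```text
time: 6.03
tool_pos: [0.5169, 0.1118, 0.3499]
tcp_rot: [-2.125, -2.314, -0.002]
wrist_force: [-0.1, 0.3, 0.3]
width: 0.595
grip_force: 0.0
```

{"method": "drive_tool", "body": {"increments": [{"delta_pos": [0,0,0],"turn": 0.12,"jaw": 0.2},{"delta_pos": [0,0,0],"turn": 0.12,"jaw": 0.2},{"delta_pos": [0,0,0],"turn": 0,"jaw": 0.2}]}}

```text
time: 6.28
tool_pos: [0.517, 0.1117, 0.3498]
tcp_rot: [-2.384, -2.046, -0.002]
wrist_force: [0.8, 0.2, 0.2]
width: 0.598
grip_force: 0.0
```

```bash
python3 - <<'E'
from h import *
t=cam('top');s=cam('side')
a=cv2.resize(t['pixels'][200:300,240:340,::-1],None,fx=4,fy=4,interpolation=cv2.INTER_CUBIC)
b=cv2.resize(s['pixels'][190:290,260:360,::-1],None,fx=4,fy=4,interpolation=cv2.INTER_CUBIC)
cv2.imwrite('pics/e.png',np.uint8(255*(np.hstack([a,b])/255.)**.6))
q=bot.read_state();M=R.from_rotvec(q['tcp_rot']).as_matrix();print(q['time'],q['q'].round(3),q['tool_pos'],M.round(3),q['wrist_force'],q['width'])
p=q['tool_pos']+.155*M[:,2];print('grasp',p,'perch dir yaw wanted tool y -0.166; have',np.arctan2(M[1,1],M[0,1]))
E
```

```text
6.3833 [1.650e-01 3.000e-02 1.976e+00 1.000e-03 1.135e+00 3.110e-01] [0.51703832 0.11151594 0.34962081] [[ 0.145  0.989  0.001]
 [ 0.989 -0.145  0.001]
 [ 0.001  0.001 -1.   ]] [ 0.12332927 -1.39020173  0.03897374] 0.5985976620158828
grasp [0.51714658 0.11161513 0.19462088] perch dir yaw wanted tool y -0.166; have -0.14593856924518264
```

View pics/e.png

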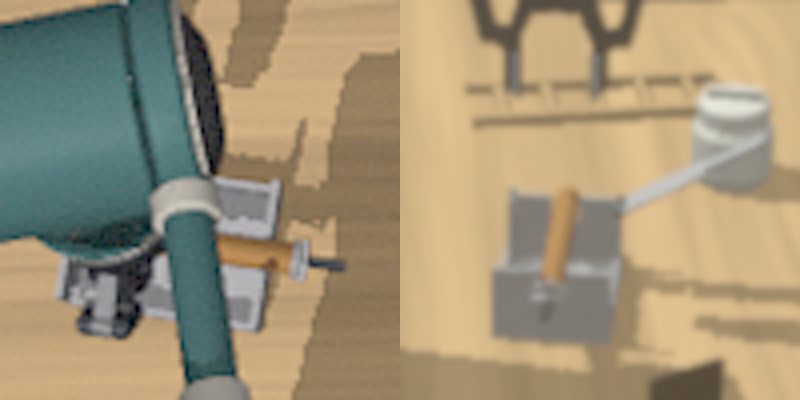

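The side crop shows the hasp folded right back (arm from (625,205) up to (765,140)), with the perch still in its notches. Now I'll go down and grip the perch.

{"method": "drive_tool", "body": {"increments": [{"delta_pos": [-3,2.5,15],"turn": 0.02,"jaw": 0.2},{"delta_pos": [0,0,30],"turn": 0,"jaw": 0.2},{"delta_pos": [0,0,30],"turn": 0,"jaw": 0.2},{"delta_pos": [0,0,30],"turn": 0,"jaw": 0.2},{"delta_pos": [0,0,20],"turn": 0,"jaw": 0.2},{"delta_pos": [0,0,13],"turn": 0,"jaw": 0.2},{"delta_pos": [0,0,7],"turn": 0,"jaw": 0.2},{"delta_pos": [0,0,0],"turn": 0,"jaw": 0.2}]}}

```text
time: 7.05
tool_pos: [0.5183, 0.1077, 0.2024]
tcp_rot: [-2.399, -2.026, 0.004]
wrist_force: [0.5, -0.5, -0.3]
width: 0.597
grip_force: 0.0
```

{"method": "drive_tool", "body": {"increments": [{"delta_pos": [0,0,0],"turn": 0,"jaw": -0.2},{"delta_pos": [0,0,0],"turn": 0,"jaw": -0.4},{"delta_pos": [0,0,0],"turn": 0,"jaw": -0.7},{"delta_pos": [0,0,0],"turn": 0,"jaw": -1},{"delta_pos": [0,0,0],"turn": 0,"jaw": -1},{"delta_pos": [0,0,0],"turn": 0,"jaw": -1},{"delta_pos": [0,0,0],"turn": 0,"jaw": -1}], "grip_force": 50}}

```text
time: 7.63
tool_pos: [0.5202, 0.1078, 0.2056]
tcp_rot: [2.401, 2.024, 0.004]
wrist_force: [-1.3, -0.3, 6.2]
width: 0.215
grip_force: 48.9
```

{"method": "drive_tool", "body": {"increments": [{"delta_pos": [0,0,-6],"turn": 0,"jaw": -1},{"delta_pos": [0,0,-12],"turn": 0,"jaw": -1},{"delta_pos": [0,0,-20],"turn": 0,"jaw": -1},{"delta_pos": [0,0,-28],"turn": 0,"jaw": -1},{"delta_pos": [0,0,-32],"turn": 0,"jaw": -1},{"delta_pos": [0,0,-32],"turn": 0,"jaw": -1},{"delta_pos": [0,0,-28],"turn": 0,"jaw": -1},{"delta_pos": [0,0,-17],"turn": 0,"jaw": -1}]}}

```text
time: 8.3
tool_pos: [0.5195, 0.1077, 0.3836]
tcp_rot: [2.4, 2.023, 0.006]
wrist_force: [1.3, 0.9, -0.2]
width: 0.216
grip_force: 49.2
```

```bash
python3 - <<'E'
from h import *
q=bot.read_state();M=R.from_rotvec(q['tcp_rot']).as_matrix();g=q['tool_pos']+.1555*M[:,2]
print(g,M.round(4),q['wrist_force'],q['width'])
yaw=-1.28;ph=np.array([np.cos(yaw),np.sin(yaw),0])
lens=np.array([.652,-.337,.225])
tip0=np.array([.5014,.0023,.0506]); d0=-M[:,0]
print('tip-grasp before', tip0-np.array([.5202,.1078,.0501]))
L=.1071
tgt=lens-ph*(.1+L);w=tgt-g;print('tgt',tgt,'tool delta mm',1000*M.T@w,'turn', -(yaw-np.arctan2(d0[1],d0[0])))
E
```

```text
[0.52025238 0.10784162 0.22807937] [[ 1.692e-01  9.856e-01  4.700e-03]
 [ 9.856e-01 -1.692e-01  8.000e-04]
 [ 1.600e-03  4.500e-03 -1.000e+00]] [ 1.33372587  0.85940391 -0.16633581] 0.2163224656700802
tip-grasp before [-0.0188 -0.1055  0.0005]
tgt [ 0.59262128 -0.13859492  0.225     ] tool delta mm [-230.6469598   113.00134861    3.22220166] turn -0.46078010535371927
```

{"method": "drive_tool", "body": {"increments": [{"delta_pos": [-10,5,0],"turn": 0,"jaw": -1},{"delta_pos": [-20,10,0.5],"turn": 0,"jaw": -1},{"delta_pos": [-28,14,0.5],"turn": 0,"jaw": -1},{"delta_pos": [-30,14,0.5],"turn": 0,"jaw": -1},{"delta_pos": [-30,14,0.5],"turn": 0,"jaw": -1},{"delta_pos": [-30,14,0.5],"turn": 0,"jaw": -1},{"delta_pos": [-28,14,0.5],"turn": 0,"jaw": -1},{"delta_pos": [-22,12,0],"turn": 0,"jaw": -1}]}}

```text
time: 8.97
tool_pos: [0.5807, -0.1068, 0.3743]
tcp_rot: [-2.402, -2.022, 0.004]
wrist_force: [-0.4, 0.7, -0.2]
width: 0.216
grip_force: 49.2
```

{"method": "drive_tool", "body": {"increments": [{"delta_pos": [-18,9,0],"turn": 0,"jaw": -1},{"delta_pos": [-10,5,0],"turn": 0,"jaw": -1},{"delta_pos": [-5,2,0],"turn": -0.08,"jaw": -1},{"delta_pos": [0,0,0],"turn": -0.11,"jaw": -1},{"delta_pos": [0,0,0],"turn": -0.11,"jaw": -1},{"delta_pos": [0,0,0],"turn": -0.1,"jaw": -1},{"delta_pos": [0,0,0],"turn": -0.06,"jaw": -1},{"delta_pos": [0,0,0],"turn": 0,"jaw": -1}]}}

```text
time: 9.63
tool_pos: [0.5909, -0.139, 0.3748]
tcp_rot: [-1.874, -2.519, 0.001]
wrist_force: [-0.8, 0.4, -1.6]
width: 0.212
grip_force: 49.2
```

```bash
python3 - <<'E'
from h import *
t=cam('top');s=cam('side')
np.save('top2.npy',t,allow_pickle=True);np.save('side2.npy',s,allow_pickle=True)
a=cv2.resize(t['pixels'][160:260,385:485,::-1],None,fx=4,fy=4,interpolation=cv2.INTER_CUBIC)
b=cv2.resize(s['pixels'][235:335,302:402,::-1],None,fx=4,fy=4,interpolation=cv2.INTER_CUBIC)
o=np.uint8(255*(np.hstack([a,b])/255.)**.5)
q=bot.read_state();M=R.from_rotvec(q['tcp_rot']).as_matrix();g=q['tool_pos']+.1555*M[:,2]
d=-M[:,0];tip=g+d*.1071
print(q['time'],'g',g,'tip',tip,'yaw',np.arctan2(d[1],d[0]),'tilt',d[2],q['wrist_force'],q['width'],q['grip_force'])
print('proj tip top crop',(proj(t,tip)-[385,160]+.4)*4,'side',(proj(s,tip)-[302,235]+.4)*4+[400,0])
l=[.652,-.337,.225];print('lens top',(proj(t,l)-[385,160]+.4)*4)
cv2.imwrite('pics/f.png',o)
E
```

```text
9.7333 g [ 0.59077878 -0.13886606  0.21966103] tip [ 0.62123653 -0.24154383  0.21955717] yaw -1.2824301298123881 tilt -0.0009697772966005614 [-0.0574342   0.0397467  -1.50050666] 0.21543803537048722 49.18272078037262
proj tip top crop [216.04766425 162.46516251] side [609.72673781 101.47697381]
lens top [396.19110534  98.38136822]
```

View pics/f.png

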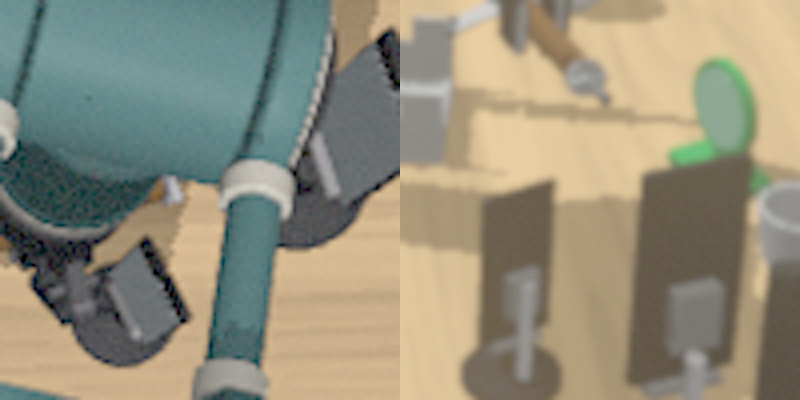

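The tip appears at side crop (606,104) against a predicted (610,101.5), agreeing to about 2 mm, and nothing has been knocked. I'll make a fine correction: up 6.5 mm and 3 mm sideways.

{"method": "drive_tool", "body": {"increments": [{"delta_pos": [0,1,-2],"turn": 0,"jaw": -1},{"delta_pos": [0,1,-3],"turn": 0,"jaw": -1},{"delta_pos": [0,1,-1.5],"turn": 0,"jaw": -1},{"delta_pos": [0,0,0],"turn": 0,"jaw": -1},{"delta_pos": [0,0,0],"turn": 0,"jaw": -1},{"delta_pos": [0,0,0],"turn": 0,"jaw": -1}]}}

```text
time: 10.23
tool_pos: [0.5944, -0.1382, 0.3826]
tcp_rot: [1.877, 2.519, 0.0]
wrist_force: [-0.3, 0.7, -0.1]
width: 0.211
grip_force: 49.2
```

```bash
python3 - <<'E'
from h import *
s=cam('side');b=cv2.resize(s['pixels'][228:278,310:372,::-1],None,fx=12,fy=12,interpolation=cv2.INTER_CUBIC)
o=np.uint8(255*(b/255.)**.6)
q=bot.read_state();M=R.from_rotvec(q['tcp_rot']).as_matrix();g=q['tool_pos']+.1555*M[:,2];d=-M[:,0]
for l in(.03,.05,.075,.1071):
    p=(proj(s,g+d*l)-[310,228]+.46)*12;print(l,p.round(1))
print(q['time'],'g',g,'tip',g+d*.1071,'yaw',np.arctan2(d[1],d[0]),d[2],q['joint_vel'].round(3),q['width'])
cv2.imwrite('pics/g.png',o)
E
```

```text
0.03 [390.2 185.1]
0.05 [431.1 227.8]
0.075 [483.7 282.5]
0.1071 [553.5 355.3]
10.2833 g [ 0.59433686 -0.13823665  0.22694499] tip [ 0.624955   -0.24086676  0.22693945] yaw -1.280867924591354 -5.179156092966753e-05 [ 0.001  0.003  0.001  0.001 -0.001 -0.001] 0.21653667382690467
```

View pics/g.png

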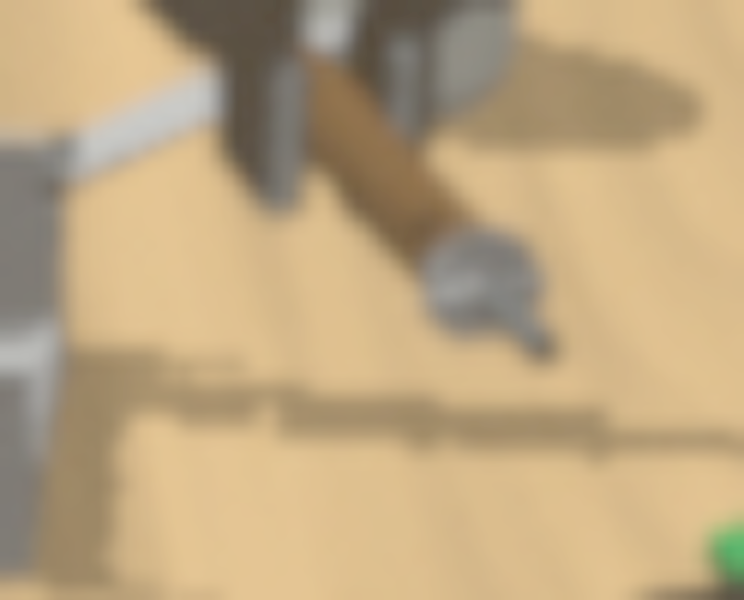

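The washer centre is at (482,283), matching the predicted level axis to under 1 px, so the perch is level. I'll lower it a last 1.5 mm, let it settle and hand in.

{"method": "drive_tool", "body": {"increments": [{"delta_pos": [0,-1,1.5],"turn": 0,"jaw": -1},{"delta_pos": [0,0,0],"turn": 0,"jaw": -1},{"delta_pos": [0,0,0],"turn": 0,"jaw": -1},{"delta_pos": [0,0,0],"turn": 0,"jaw": -1},{"delta_pos": [0,0,0],"turn": 0,"jaw": -1},{"delta_pos": [0,0,0],"turn": 0,"jaw": -1}]}}

```text
time: 10.78
tool_pos: [0.5934, -0.1386, 0.381]
tcp_rot: [1.877, 2.519, 0.0]
wrist_force: [0.3, 0.3, -0.8]
width: 0.212
grip_force: 49.2
```

```bash
python3 -c "
from workcell import bot
print(bot.read_state()['tool_pos']);print(bot.finish_job())"
```

```text
[ 0.59342873 -0.13855135  0.38099738]
the job is handed in; nothing more can be done
None
```

I swung the hasp right back, took out the perch and handed the job in at about 10.8 s with the perch held level and still, its screw tip about 10 cm in front of the middle phone's lens and within a few millimetres of its height and centre by my measurements; I saw nothing else disturbed, and the hand-in gave no verdict.

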